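# Slide the sample dish along the rail into the stop corner of the inspection stage

## Robot

A 6-joint arm with a two-finger parallel gripper is mounted at the origin on the work surface. World frame = base frame: x ahead of the robot, y to its left, z up, the work surface at z = 0. Lengths are in mm, angles in rad, forces in N, time in s.
With the tool pointing down it reaches from about 275 to 1000 mm from the base axis. Payload 8.4 kg.
Tool frame: the origin (TCP) lies midway between the tips of the shut fingers; the grasp point (between the pads) lies 19 mm behind it; z points along the fingers, y is the line along which they close (so a half turn about z gives the same grasp; the last joint's range is limited). The gripper opens to 85 mm and grips with 20 to 120 N. Pads are 22 mm wide; open, the fingers measure 114 mm over their backs; the gripper's body (76 mm by 85 mm) begins 54 mm behind the grasp point. The pads swing forward as they close: fully open they stand 13 mm farther back than shut.
Start: joints at [-1.241, 0.353, 1.633, -0, 1.155, -0.002], TCP at [203.589, -590.914, 231.281] pointing down, gripper open.
Joint ranges: [-2.63, 2.63], [-0.92, 2.1], [0.06, 2.66], [-1.3, 4.44], [0, 2.69], [-3.02, 3.02]. Speed limits (rad/s): [2.22, 2.22, 2.79, 3.14, 3.14, 3.14].

## Interface

Orientations are given as [roll, pitch, yaw] about the fixed x, y, z axes, in that order (R = Rz(yaw) Ry(pitch) Rx(roll)).
In Python, from rig import monitor, imaging, r gives the robot as it stands.
- The arm moves only by the tool drive_tool, never from a script. Its argument "plan" is a list of rows, each an object of numbers: "x", "y", "z": the shift along the tool's x, y, z in units of 50 mm (1.0 is 50 mm); "ax", "ay", "az": the turn, a rotation vector about the tool's x, y, z in units of 6 degrees (1.0 is 6 degrees); "hand": the finger opening in mm, from 0 to 85.4. In form: [{"x": .., "y": .., "z": .., "ax": .., "ay": .., "az": .., "hand": ..}, ...]. A call has 1 to 8 rows; each row is the pose to reach, as a shift and turn from the pose commanded when the call began, along the tool's axes at that moment; what a row does not reach only later rows make up. A row lasts 1/10 s, in which the tool goes at most 50 mm and 8.59 degrees, less where a joint would pass 70% of its speed; a pose out of reach is approached as far as the arm can. A call with a gripper value outside its range is refused whole. The fingers move at their own pace and stop on an object; "grip_force" is the grip in N (left out, the last holds). Time passes only in rows, so rows that repeat a pose let the fingers close. It gives the time, the measured TCP pose, the force, the opening and the grip force at its end, in the units of the state.
- monitor.sense(): the state, without advancing time (a new reading comes with each control period).
- imaging.grab_frame(name): name is "side" or "top"; returns the picture (480x640x3 uint8, red, green, blue); there is no depth.
- imaging.camera_info(name): a dict with "mtx" (3x3 intrinsics, pixels), "dist" ([k1, k2, p1, p2, k3] as OpenCV has them; the pictures are not rectified), "R" (3x3) and "t" (3): a world point X has camera coordinates R X + t. Camera axes: x right, y down, z forward; pixel columns grow to the right and rows downward; lengths in mm; the calibration is good to about 2 mm. A picture is of the moment at which its call begins. camera_info takes no time and is no camera call.
- r.sign_off(): hands the job in; it is judged then, once.
The state is a dict: "clock": time; "qpos": joint angles; "qvel": joint speeds; "joint_efforts": joint torques, N m; "eef_pos": TCP position; "tcp_rot": TCP orientation; "contact_force": force on the tool from outside, world axes, zero at the start; "wrist_torque": the same for the moment, N m; "opening": opening from 0.0 (shut) to 1.0 (fully open); "grasp_force": force on a finger pad.
Only numpy, scipy, OpenCV 4.12 (cv2) and the standard library are available. Lean on these libraries where they do the work, as an engineer would, in place of code of your own. Each camera call takes 0.05 s, during which the arm holds its last target. There are 200 camera calls.

## Task

With your fingertips, push the lidded sample dish on the inspection stage straight back against the rail, then keep it against the rail and slide it along into the corner of the stop that is swung down over the plate, until it touches both the rail and the stop's arm. Its lid is loose, so push gently and keep the dish flat on the plate: never grip, lift or tip it. Leave the jar, the vial and the snips where they are, and take your hand away at the end.

Things in the scene. Friction and masses are not known exactly. Their poses are not given: they have to be found in the camera images.
- stage: Inspection stage, fixed: dark metal plate, 190 mm in its x, 380 mm in its y, top 12 mm above the table, with a rail along its far long side. Origin on the plate's underside; own x points across the plate towards the rail (away from the robot), y left along the rail, z up. Plate covers x -105 to +85 mm, y -190 to +190 mm. It may stand turned on the table.
- rail_face (a point): Point on the front face of the stage's aluminium rail, at the middle of its length, at the height of the plate's top; axes as the stage's (rail along y, dish side at -x). This upright face, in the stage's plane x = +50 mm, is what the dish rests against. The rail runs the plate's whole length, is 18 mm deep and stands 12 mm above the plate.
- stop: The stop that is swung down, fixed: clamp block (30 mm wide, 25 mm high, knob behind) on the rail near its left or right end, with a T-shaped arm over the plate. Origin on the rail's front face at the arm's middle line, at plate-top height; axes as the stage's. The arm runs along -x, 12 mm thick (faces at y +6 and -6 mm), top 13 mm above the plate.
- stop_toe (a point): Middle of the cross-bar that ends the stop's arm, at plate-top height, 65 mm in front of the rail's face. The cross-bar is 10 mm thick (60 to 70 mm from the rail's face), 13 mm high and reaches 20 mm along the rail's direction to either side of the arm's middle line, so the 54 mm dish enters the pocket only along the rail.
- dish_center (a point): Centre (half-way up) of the loose round sample dish, white base, clear lid, herb inside: 54 mm in diameter, 16 mm high, upright sides, 30 to 70 g, hard plastic that slides easily. Stands near mid-length of the plate. When home, on the arm's side facing the stage's middle, its centre is 27 mm in front of the rail's face and 33 mm from the arm's middle line.
- spare_stop: A like stop at the other end of the rail, folded back over and behind the rail; it does not reach over the plate in front of the rail and plays no part. Highest point 59 mm above the table. Origin on the rail's front face at plate-top height, axes as the stage's.
- jar: Lidded glass jar, 64 mm in diameter, 85 mm high, on the table beside the stage; leave it. Origin at the centre of its underside.
- vial: Small amber glass vial with white cap, 25 mm in diameter, 50 mm high, standing on the plate near the end of its edge towards the robot; leave it. Origin at the centre of its underside.
- snips: Trimming snips with grey handles, 145 mm long, 13 mm high, lying on the table beside the stage; leave them. Origin under the middle, blades along their x.
Not all that is in view belongs to the job. Of the things like the part that bears dish_center, leave any that is turquoise; of the rest the larger one is meant.

How it is judged (in metres and radians):
On the way, in this order (a step that is already met when the one before it is completed fails the run):
1. the dish stands against the rail (within 3 mm), still well short of the stop (30 mm or more to go) (x of dish_center in the frame of stage above 0.02 m and (y of dish_center in the frame of stop above 0.063 m or y of dish_center in the frame of stop below -0.063 m)), for 0.1 s.
2. the dish is home in the corner, touching the rail and the stop's arm (within 2.5 mm) (x of dish_center in the frame of stage above 0.0205 m and y of dish_center in the frame of stop between -0.0355 and 0.0355 m), for 0.1 s.
At the end, for the whole second after the job is handed in: The dish lies flat on the plate in the corner on the stop's inner side, its rim within 2.5 mm of both the rail and the stop's arm, at rest and let go (all of step 2 and x of dish_center in the frame of stage below 0.026 m and y of dish_center in the frame of stage between -0.132 and 0.132 m and z of dish_center in the frame of stage below 0.022 m and angle between dish_center's own z axis and vertical below 0.05 rad and horizontal distance between dish_center and stop above 0.03 m); the robot touches nothing.
It fails at once if the dish is lifted off the plate by more than 4 mm (z of dish_center in the frame of stage above 0.024 m).
It fails at once if the dish is tipped by more than 9 degrees (angle between dish_center's own z axis and vertical above 0.157 rad).
It fails at once if the dish is more than 7 mm off the rail within 30 mm of its place at the stop (x of dish_center in the frame of stage below 0.016 m and y of dish_center in the frame of stop between -0.063 and 0.063 m).
It fails at once if the dish is gripped or pushed hard (more than 30 N) (contact force between the fingers and dish above 30 N).
It fails at once if the jar, vial or snips are moved by more than 10 mm (distance of any of jar, vial, snips from where it was at the start of the episode above 0.01 m).
It also fails if it takes over 45 s, if anything falls off the work surface, if the arm or the gripper's body presses on something with over 40 N, if the wrist force passes 120 N, or if a joint passes its speed limit or range.

## Working session

There is one attempt and no reset: what is moved stays moved. The work goes in short steps, Python scripts to look and compute and a tool call to move; the robot and the scene stay as the last step left them, time stands still between calls to the robot, and variables do not carry over. Pictures are saved under pics/ and viewed, at most 10 in all, crops included, and the job is handed in when it is done.

Besides the shell and the picture viewer there is one more tool, called after "Call:" by a JSON object that holds its "fn" and its "kwargs". drive_tool: Moves the arm, as the interface text tells. Its arguments: {"type":"object","properties":{"plan":{"type":"array","items":{"type":"object","properties":{"x":{"type":"number"},"y":{"type":"number"},"z":{"type":"number"},"ax":{"type":"number"},"ay":{"type":"number"},"az":{"type":"number"},"hand":{"type":"number"}}}},"grip_force":{"type":"number"}},"required":["plan"]}

```bash
mkdir -p pics; python3 - <<'E'
from rig import monitor, imaging, r
import cv2, numpy as np
for n in ("top","side"):
    im=imaging.grab_frame(n); cv2.imwrite(f"pics/{n}0.png",im[:,:,::-1])
    c=imaging.camera_info(n); print(n,{k:np.round(np.array(v),4).tolist() for k,v in c.items()})
print(monitor.sense())
E
```

```text
top {'mtx': [[439.4675, 0.0, 322.7007], [0.0, 439.4675, 244.7236], [0.0, 0.0, 1.0]], 'dist': [-0.0103, 0.0, 0.0, 0.0, 0.0], 'R': [[0.0196, -0.9991, 0.0379], [-0.9888, -0.025, -0.1472], [0.148, -0.0346, -0.9884]], 't': [-27.1977, 551.2362, 973.0443]}
side {'mtx': [[609.7027, 0.0, 313.0937], [0.0, 609.7027, 232.9542], [0.0, 0.0, 1.0]], 'dist': [-0.1852, 0.0, 0.0, 0.0, 0.0], 'R': [[-0.9981, -0.0608, 0.0078], [-0.0502, 0.7389, -0.672], [0.0351, -0.6711, -0.7405]], 't': [540.15, 68.7903, 1376.7477]}
{'clock': 0.1, 'qpos': array([-1.24143016e+00,  3.53568968e-01,  1.63404055e+00, -8.01287857e-06,
        1.15519718e+00, -2.41025433e-03]), 'qvel': array([ 0.00048078, -0.00068113, -0.00327464, -0.00207357,  0.00099444,
        0.00054904]), 'joint_efforts': array([-2.77008825e-03, -6.06360054e+01, -3.42820323e+01, -1.09334628e-04,
        3.78660159e-03, -9.09537363e-06]), 'eef_pos': array([ 203.43446036, -590.52653653,  230.65117085]), 'tcp_rot': array([-3.14037859e+00,  4.40066605e-06,  3.31779665e-01]), 'contact_force': array([-0.57502883, -1.12389446,  0.61061728]), 'wrist_torque': array([ 0.02681353, -0.00345563, -0.04677482]), 'grasp_force': 0.0, 'opening': 0.9974465945879608}
```

View pics/top0.png

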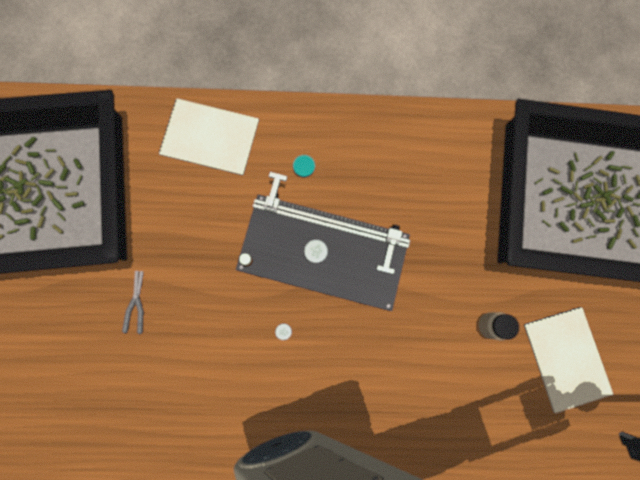

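View pics/side0.png

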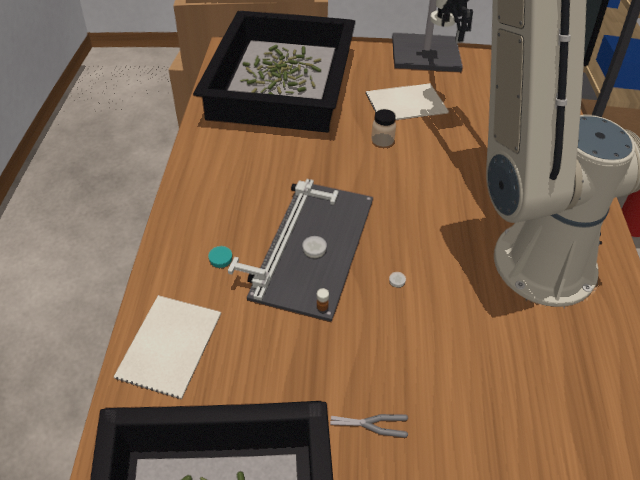

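The top view shows the plate with corners near (256,196), (238,269), (391,308) and (409,237). The dish is at (316,251), and the stop swung down is on the right at (390,250), which is world -y. The vial is at (245,259), the jar at (503,326) and the snips at (135,300). The turquoise dish at (304,166) and the small dish at (284,331) are decoys.

```bash
cat > h.py <<'E'
from rig import monitor, imaging, r
import cv2, numpy as np
def ray(n,px,z):
    c=imaging.camera_info(n); K,d,R,t=[np.array(c[k],float) for k in("mtx","dist","R","t")]
    u=cv2.undistortPoints(np.array(px,float).reshape(-1,1,2),K,d).reshape(-1,2)
    D=np.c_[u,np.ones(len(u))]@R; C=-R.T@t
    return (C+D*((z-C[2])/D[:,2])[:,None])[:,:2]
def blob(n,im,seed,lo=150):
    g=(im.min(2)>lo).astype(np.uint8); k,l,s,c=cv2.connectedComponentsWithStats(g)
    i=l[seed[1],seed[0]]; return (l==i),s[i],c[i]
E
python3 - <<'E'
from h import *
for n,seed,box in (("top",(316,251),(230,185,190,135)),("side",(315,247),(235,175,150,150))):
    im=imaging.grab_frame(n); hsv=cv2.cvtColor(im,cv2.COLOR_RGB2HSV)
    x,y,w,h=box
    m=((im.max(2)<85)&(hsv[...,1]<90)).astype(np.uint8); b=np.zeros_like(m); b[y:y+h,x:x+w]=m[y:y+h,x:x+w]
    b=cv2.morphologyEx(b,cv2.MORPH_OPEN,np.ones((3,3)))
    k,l,s,c=cv2.connectedComponentsWithStats(b); i=1+s[1:,4].argmax()
    P=np.argwhere(l==i)[:,::-1]
    W=ray(n,P,12.); rc=cv2.minAreaRect(W.astype(np.float32)); print(n,"plate dark rect",rc,np.round(cv2.boxPoints(rc),1).tolist())
    mk,st,ce=blob(n,im,seed,120); print("dish blob",st,ce,ray(n,ce,26.))
    mk=mk.astype(np.uint8); cn=cv2.findContours(mk,0,1)[0][0]; print(cv2.minEnclosingCircle(ray(n,cn[:,0],26.).astype(np.float32)))
    cr=im[y:y+h,x:x+w]; cv2.imwrite(f"pics/{n}c.png",cv2.resize(cr,None,fx=4,fy=4,interpolation=2)[:,:,::-1])
E
```

```text
top plate dark rect ((627.2753295898438, 106.84841918945312), (9.84803581237793, 9.53528881072998), 2.0643324851989746) [[622.2000122070312, 111.4000015258789], [622.5, 101.9000015258789], [632.4000244140625, 102.30000305175781], [632.0, 111.80000305175781]]
dish blob [304 239  24  24 455] [315.50549451 250.74945055] [[539.34058062   1.17727367]]
((539.651611328125, 1.216315746307373), 28.150245666503906)
side plate dark rect ((524.1488037109375, -6.0491485595703125), (381.10333251953125, 156.72015380859375), 76.62918853759766) [[403.79998779296875, -173.3000030517578], [556.2999877929688, -209.60000610351562], [644.5, 161.1999969482422], [492.0, 197.5]]
dish blob [303 236  24  19 357] [314.22408964 244.91596639] [[538.59552315   3.64485437]]
((539.016845703125, 3.573282241821289), 27.799528121948242)
```

View pics/topc.png

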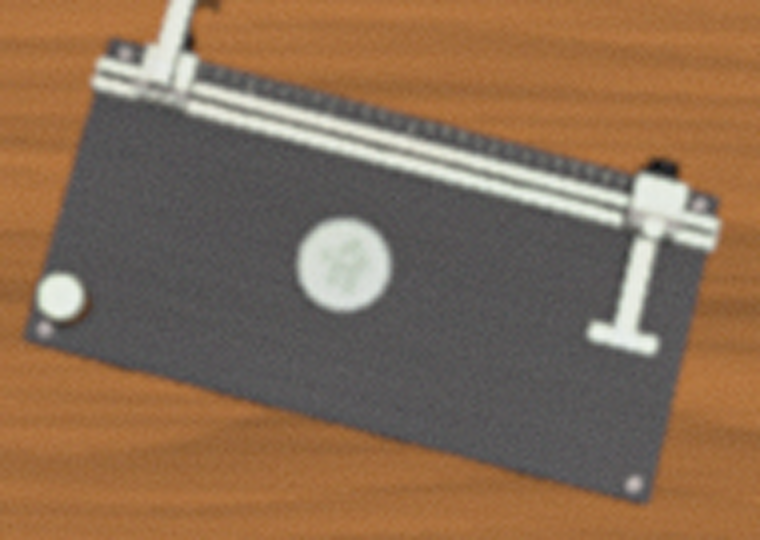

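View pics/sidec.png

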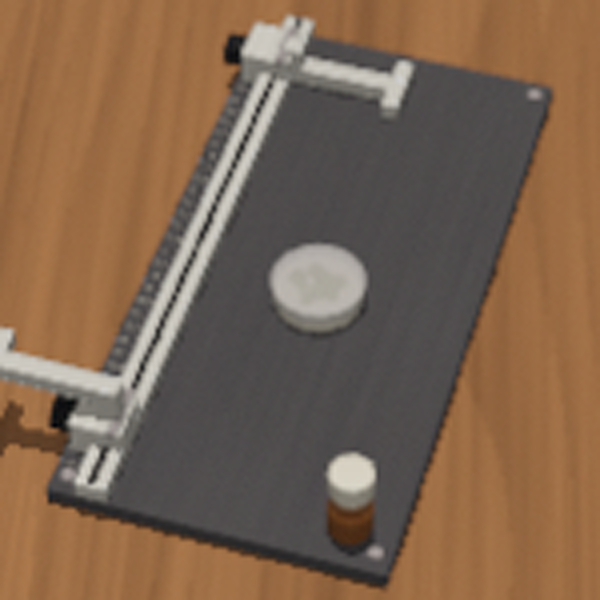

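The enlarged top crop shows these points:
- Front plate corners at (25,337) and (645,500).
- The rail's front edge running from (200,107) to (620,224).
- The arm's middle line from (647,240) to (622,335).
- The dish at (344,265).

The side crop agrees with this layout.

```bash
python3 - <<'E'
from h import *
def cr(p,o): return (np.array(p)+.5)/4-.5+np.array(o)
T=(230,185);S=(235,175)
A=lambda n,o,p,z: np.round(ray(n,cr(p,o),z),1)
t1=A("top",T,[(25,337),(645,500),(112,40),(718,198)],12); print("top corners FL FR BL BR",t1.tolist())
s1=A("side",S,[(385,578),(551,92)],12); print("side FL FR",s1.tolist())
print("top rail edge",A("top",T,[(200,108),(620,225)],24).tolist())
print("side rail edge",A("side",S,[(145,385),(285,88)],24).tolist())
print("top arm/toe",A("top",T,[(650,240),(628,322),(588,333),(656,350),(622,338)],25).tolist())
print("side arm/toe",A("side",S,[(305,68),(388,86),(403,64),(390,108),(396,85)],25).tolist())
print("dish top",A("top",T,[(344,265)],28),"side",A("side",S,[(319,283)],28))
print("vial",A("top",T,[(61,297)],62), "jar", np.round(ray("top",[(505,326)],85),0),"spare", A("top",T,[(170,80)],50))
for a,b in((t1[0],t1[1]),(t1[2],t1[3]),(s1[0],s1[1])): d=a-b; print(np.degrees(np.arctan2(-d[0],d[1])),np.hypot(*d))
E
```

```text
top corners FL FR BL BR [[493.8, 186.3], [406.7, -178.4], [673.9, 143.0], [587.1, -223.2]]
side FL FR [[492.7, 192.5], [405.5, -172.4]]
top rail edge [[630.9, 88.1], [567.2, -161.7]]
side rail edge [[628.4, 83.2], [568.2, -152.2]]
top arm/toe [[558.5, -179.4], [509.6, -166.2], [502.6, -142.6], [493.6, -182.7], [500.1, -162.7]]
side arm/toe [[557.1, -169.4], [505.8, -157.2], [497.4, -177.1], [503.8, -138.3], [501.0, -158.4]]
dish top [[538.8   0.9]] side [[538.1   6.7]]
vial [[512.2 159.3]] jar [[ 376. -416.]] spare [[641.1 104.2]]
-13.432138028772652 374.95666416267363
-13.3346674156916 376.3464892887935
-13.439896985148446 375.17442610071384
```

Call:
{"fn": "drive_tool", "kwargs": {"plan": [{"x": 9.2, "y": -9.7, "z": 1.6, "az": 5.4, "hand": 30}, {"x": 9.2, "y": -9.7, "z": 1.6, "az": 5.4, "hand": 30}, {"x": 9.2, "y": -9.7, "z": 1.6, "az": 5.4, "hand": 30}, {"x": 9.2, "y": -9.7, "z": 1.6, "az": 5.4, "hand": 30}, {"x": 9.2, "y": -9.7, "z": 1.6, "az": 5.4, "hand": 30}, {"x": 9.2, "y": -9.7, "z": 1.6, "az": 5.4, "hand": 30}, {"x": 9.2, "y": -9.7, "z": 1.6, "az": 5.4, "hand": 30}, {"x": 9.2, "y": -9.7, "z": 1.6, "az": 5.4, "hand": 30}]}}

```text
invalid input
```

Call:
{"fn": "drive_tool", "kwargs": {"plan": [{"x": 0.6, "y": -0.6, "z": 0.2, "az": 0.5, "hand": 30}, {"x": 1.2, "y": -1.2, "z": 0.4, "az": 1.0, "hand": 30}, {"x": 1.8, "y": -1.8, "z": 0.6, "az": 1.5, "hand": 30}, {"x": 2.4, "y": -2.4, "z": 0.8, "az": 2.0, "hand": 30}, {"x": 3.0, "y": -3.0, "z": 1.0, "az": 2.5, "hand": 30}, {"x": 3.6, "y": -3.6, "z": 1.2, "az": 3.0, "hand": 30}, {"x": 4.2, "y": -4.2, "z": 1.4, "az": 3.5, "hand": 30}, {"x": 4.8, "y": -4.8, "z": 1.6, "az": 4.0, "hand": 30}]}}

```text
invalid input
```

Call:
{"fn": "drive_tool", "kwargs": {"plan": [{"x": 0.6, "y": -0.6, "z": 0.2, "ax": 0, "ay": 0, "az": 0.5, "hand": 30}, {"x": 1.2, "y": -1.2, "z": 0.4, "ax": 0, "ay": 0, "az": 1.0, "hand": 30}, {"x": 1.8, "y": -1.8, "z": 0.6, "ax": 0, "ay": 0, "az": 1.5, "hand": 30}, {"x": 2.4, "y": -2.4, "z": 0.8, "ax": 0, "ay": 0, "az": 2.0, "hand": 30}, {"x": 3.0, "y": -3.0, "z": 1.0, "ax": 0, "ay": 0, "az": 2.5, "hand": 30}, {"x": 3.6, "y": -3.6, "z": 1.2, "ax": 0, "ay": 0, "az": 3.0, "hand": 30}, {"x": 4.2, "y": -4.2, "z": 1.4, "ax": 0, "ay": 0, "az": 3.5, "hand": 30}, {"x": 4.8, "y": -4.8, "z": 1.6, "ax": 0, "ay": 0, "az": 4.0, "hand": 30}]}}

```text
clock: 1.0
eef_pos: [352.8, -284.3, 151.0]
tcp_rot: [3.141, -0.0, -0.09]
contact_force: [1.6, -0.2, -0.3]
opening: 0.35
grasp_force: 0.0
```

Call:
{"fn": "drive_tool", "kwargs": {"plan": [{"x": 0.3, "y": -0.9, "z": 0.1, "ax": 0, "ay": 0, "az": 0.2, "hand": 30}, {"x": 0.6, "y": -1.8, "z": 0.2, "ax": 0, "ay": 0, "az": 0.4, "hand": 30}, {"x": 0.9, "y": -2.7, "z": 0.4, "ax": 0, "ay": 0, "az": 0.6, "hand": 30}, {"x": 1.2, "y": -3.6, "z": 0.6, "ax": 0, "ay": 0, "az": 0.8, "hand": 30}, {"x": 1.5, "y": -4.5, "z": 0.8, "ax": 0, "ay": 0, "az": 1.0, "hand": 30}, {"x": 1.8, "y": -5.4, "z": 0.9, "ax": 0, "ay": 0, "az": 1.2, "hand": 30}, {"x": 2.0, "y": -6.27, "z": 1.0, "ax": 0, "ay": 0, "az": 1.4, "hand": 30}, {"x": 2.0, "y": -6.27, "z": 1.0, "ax": 0, "ay": 0, "az": 1.4, "hand": 30}]}}

```text
clock: 1.8
eef_pos: [480.7, 22.1, 100.9]
tcp_rot: [-3.14, -0.001, -0.23]
contact_force: [-0.0, -0.9, -0.6]
opening: 0.351
grasp_force: 0.0
```

```bash
python3 - <<'E'
from h import *
a=imaging.grab_frame("top")[160:340,220:430]; b=imaging.grab_frame("side")[150:340,210:420]
cv2.imwrite("pics/m1.png",np.hstack([cv2.resize(a,(400,343)),cv2.resize(b,(380,343))])[:,:,::-1])
s=monitor.sense(); print(s["eef_pos"],s["tcp_rot"])
E
```

```text
[479.06121322  18.70831359 101.00872847] [ 3.14127664e+00  6.38402849e-04 -2.30735046e-01]
```

View pics/m1.png

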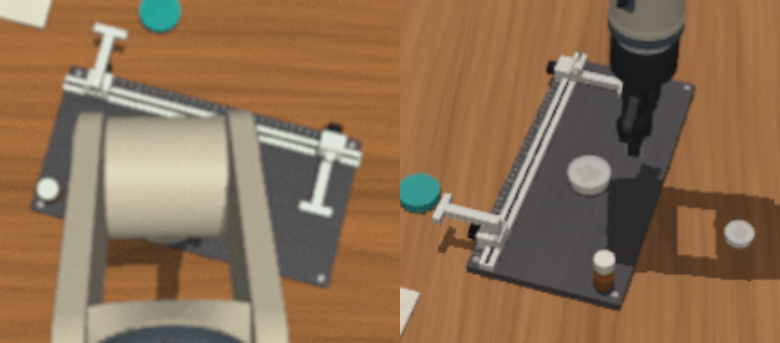

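The side view shows the fingers above the plate in front of the dish, with clear room to go down. The top view is blocked by the arm.

Call:
{"fn": "drive_tool", "kwargs": {"plan": [{"x": 0, "y": 0, "z": 0.5, "ax": 0, "ay": 0, "az": 0, "hand": 30}, {"x": 0, "y": 0, "z": 1.0, "ax": 0, "ay": 0, "az": 0, "hand": 30}, {"x": 0, "y": 0, "z": 1.4, "ax": 0, "ay": 0, "az": 0, "hand": 30}, {"x": 0, "y": 0, "z": 1.6, "ax": 0, "ay": 0, "az": 0, "hand": 30}, {"x": 0, "y": 0, "z": 1.68, "ax": 0, "ay": 0, "az": 0, "hand": 30}, {"x": 0, "y": 0, "z": 1.68, "ax": 0, "ay": 0, "az": 0, "hand": 30}]}}

```text
clock: 2.5
eef_pos: [479.1, 17.2, 17.3]
tcp_rot: [3.141, 0.0, -0.235]
contact_force: [0.6, 0.0, 0.6]
opening: 0.347
grasp_force: 0.0
```

```bash
python3 - <<'E'
from h import *
b=imaging.grab_frame("side")[170:300,230:390]
cv2.imwrite("pics/m2.png",cv2.resize(b,None,fx=4,fy=4,interpolation=2)[:,:,::-1])
s=monitor.sense(); print(s["eef_pos"],s["tcp_rot"],s["contact_force"])
E
```

```text
[479.4389474   17.34393096  17.75737223] [-3.14152325e+00 -3.68236585e-04 -2.34317414e-01] [0.45177621 1.58828608 0.30311081]
```

View pics/m2.png

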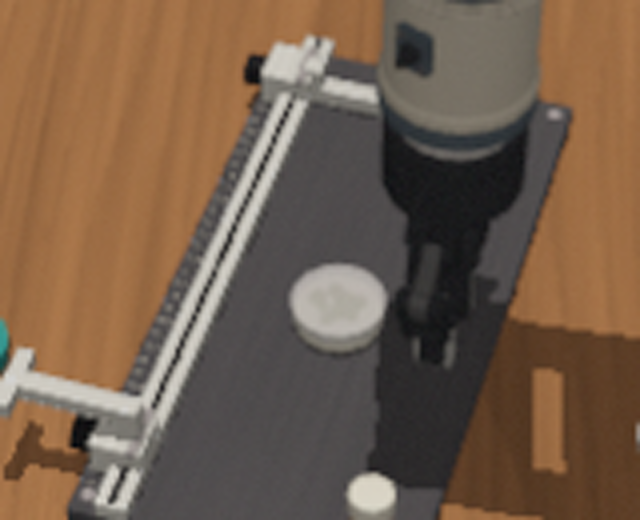

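The side view shows the fingertips at about (433,350) in the crop, in front of the dish and clear of it. I'll start the push back.

Call:
{"fn": "drive_tool", "kwargs": {"plan": [{"x": 0.2, "y": 0, "z": 0, "ax": 0, "ay": 0, "az": 0, "hand": 30}, {"x": 0.36, "y": 0, "z": 0, "ax": 0, "ay": 0, "az": 0, "hand": 30}, {"x": 0.46, "y": 0, "z": 0, "ax": 0, "ay": 0, "az": 0, "hand": 30}, {"x": 0.54, "y": 0, "z": 0, "ax": 0, "ay": 0, "az": 0, "hand": 30}, {"x": 0.62, "y": 0, "z": 0, "ax": 0, "ay": 0, "az": 0, "hand": 30}, {"x": 0.7, "y": 0, "z": 0, "ax": 0, "ay": 0, "az": 0, "hand": 30}, {"x": 0.78, "y": 0, "z": 0, "ax": 0, "ay": 0, "az": 0, "hand": 30}, {"x": 0.86, "y": 0, "z": 0, "ax": 0, "ay": 0, "az": 0, "hand": 30}]}}

```text
clock: 3.35
eef_pos: [521.3, 7.8, 17.3]
tcp_rot: [3.142, 0.0, -0.234]
contact_force: [-0.1, 0.2, 0.1]
opening: 0.352
grasp_force: 0.1
```

```bash
cat >> h.py <<'E'
XS=np.array([.9728,-.2317]);YS=np.array([.2317,.9728])
def side_dish():   # rail/stop coordinates of dish from the side view (bias-corrected to the mean of both views)
    im=imaging.grab_frame("side"); g=((im.min(2)>115)&(np.ptp(im.astype(int),axis=2)<40)).astype(np.uint8)
    k,l,s,c=cv2.connectedComponentsWithStats(g); out=[]
    for i in range(1,k):
        if 150<s[i,4]<700 and 235<c[i,0]<390 and 180<c[i,1]<330:
            w=ray("side",c[i],26.)[0]+[0,-2.]; out.append((s[i].tolist(),np.round([w@XS-590.8,w@YS+40.1],1)))
    q=monitor.sense(); p=q["eef_pos"]; print(out,"tcp",np.round([p[:2]@XS-590.8,p[:2]@YS+40.1,p[2]],1),q["contact_force"].round(1))
    return im
E
python3 -c "
from h import *
im=side_dish(); cv2.imwrite('pics/m3.png',cv2.resize(im[170:300,230:390],None,fx=4,fy=4,interpolation=2)[:,:,::-1])"
```

```text
[([296, 235, 19, 20, 237], array([-44.7, 171.8]))] tcp [-84.7 168.5  17.4] [-0.4 -0.5 -0.3]
```

View pics/m3.png

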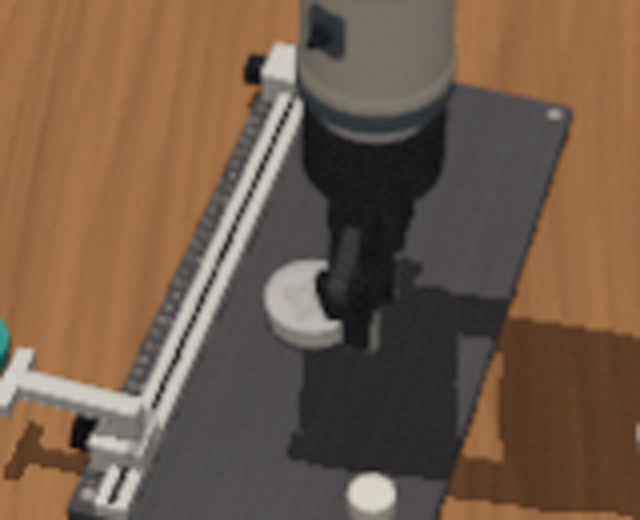

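The dish is moving back, cradled between the fingertips and lying flat, with its left edge at about (265,300) in the crop.

Call:
{"fn": "drive_tool", "kwargs": {"plan": [{"x": 0.06, "y": 0, "z": 0, "ax": 0, "ay": 0, "az": 0, "hand": 30}, {"x": 0.12, "y": 0, "z": 0, "ax": 0, "ay": 0, "az": 0, "hand": 30}, {"x": 0.18, "y": 0, "z": 0, "ax": 0, "ay": 0, "az": 0, "hand": 30}, {"x": 0.24, "y": 0, "z": 0, "ax": 0, "ay": 0, "az": 0, "hand": 30}, {"x": 0.3, "y": 0, "z": 0, "ax": 0, "ay": 0, "az": 0, "hand": 30}, {"x": 0.35, "y": 0, "z": 0, "ax": 0, "ay": 0, "az": 0, "hand": 30}, {"x": 0.4, "y": 0, "z": 0, "ax": 0, "ay": 0, "az": 0, "hand": 30}, {"x": 0.43, "y": 0, "z": 0, "ax": 0, "ay": 0, "az": 0, "hand": 30}]}}

```text
clock: 4.2
eef_pos: [542.2, 2.8, 17.3]
tcp_rot: [-3.142, -0.0, -0.234]
contact_force: [0.3, 0.9, -0.1]
opening: 0.353
grasp_force: 0.1
```

```bash
python3 -c "
from h import *
im=side_dish()"
```

```text
[] tcp [-63.8 168.5  17.3] [0.3 0.6 0.1]
```

Call:
{"fn": "drive_tool", "kwargs": {"plan": [{"x": 0.02, "y": 0, "z": 0, "ax": 0, "ay": 0, "az": 0, "hand": 30}, {"x": 0.04, "y": 0, "z": 0, "ax": 0, "ay": 0, "az": 0, "hand": 30}, {"x": 0.06, "y": 0, "z": 0, "ax": 0, "ay": 0, "az": 0, "hand": 30}, {"x": 0.06, "y": 0, "z": 0, "ax": 0, "ay": 0, "az": 0, "hand": 30}]}}

```text
clock: 4.65
eef_pos: [544.4, 2.2, 17.2]
tcp_rot: [3.141, 0.001, -0.234]
contact_force: [-1.5, 0.2, 0.9]
opening: 0.349
grasp_force: 1.0
```

```bash
python3 -c "
from h import *
im=side_dish(); cv2.imwrite('pics/m4.png',cv2.resize(im[170:300,230:390],None,fx=4,fy=4,interpolation=2)[:,:,::-1])"
```

```text
[] tcp [-61.7 168.4  17.2] [-2.3  0.4  1. ]
```

View pics/m4.png

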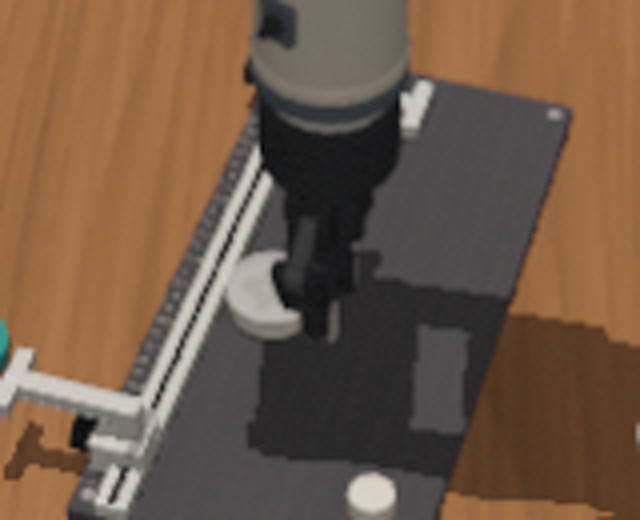

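The dish's left edge at (228,300) in the crop now meets the rail, and about 2 N has appeared. I'll press a little more to confirm contact.

Call:
{"fn": "drive_tool", "kwargs": {"plan": [{"x": 0.01, "y": 0, "z": 0, "ax": 0, "ay": 0, "az": 0, "hand": 30}, {"x": 0.02, "y": 0, "z": 0, "ax": 0, "ay": 0, "az": 0, "hand": 30}, {"x": 0.02, "y": 0, "z": 0, "ax": 0, "ay": 0, "az": 0, "hand": 30}]}}

```text
clock: 5.0
eef_pos: [544.7, 2.1, 17.0]
tcp_rot: [3.141, 0.002, -0.234]
contact_force: [-5.7, 2.0, 2.5]
opening: 0.35
grasp_force: 2.7
```

The force has risen to about 6 N with no further travel, so the dish is against the rail. Next I back off, lift, shut the fingers and go round to the +y side with the tool turned 20°.

Call:
{"fn": "drive_tool", "kwargs": {"plan": [{"x": -0.1, "y": 0, "z": 0, "ax": 0, "ay": 0, "az": 0, "hand": 30}, {"x": -0.4, "y": 0, "z": 0, "ax": 0, "ay": 0, "az": 0, "hand": 30}, {"x": -0.8, "y": 0, "z": 0, "ax": 0, "ay": 0, "az": 0, "hand": 30}, {"x": -0.8, "y": 0, "z": -0.6, "ax": 0, "ay": 0, "az": 0, "hand": 15}, {"x": -0.8, "y": 0, "z": -1.2, "ax": 0, "ay": 0, "az": -0.6, "hand": 0}, {"x": -0.6, "y": -0.6, "z": -1.2, "ax": 0, "ay": 0, "az": -1.5, "hand": 0}, {"x": -0.2, "y": -1.1, "z": -1.2, "ax": 0, "ay": 0, "az": -2.5, "hand": 0}, {"x": 0.2, "y": -1.3, "z": -1.2, "ax": 0, "ay": 0, "az": -3.33, "hand": 0}]}}

```text
clock: 5.8
eef_pos: [572.6, 64.6, 78.2]
tcp_rot: [-3.141, -0.003, 0.12]
contact_force: [-0.0, -0.5, -0.1]
opening: -0.001
grasp_force: 0.0
```

Call:
{"fn": "drive_tool", "kwargs": {"plan": [{"x": 0, "y": 0, "z": 0, "ax": 0, "ay": 0, "az": 0, "hand": 0}, {"x": 0, "y": 0, "z": 0, "ax": 0, "ay": 0, "az": 0, "hand": 0}, {"x": 0, "y": 0, "z": 0, "ax": 0, "ay": 0, "az": 0, "hand": 0}]}}

```text
clock: 6.1
eef_pos: [569.5, 62.5, 77.0]
tcp_rot: [3.142, 0.001, 0.113]
contact_force: [-0.3, 0.7, -0.0]
opening: -0.0
grasp_force: 0.0
```

```bash
python3 -c "
from h import *
im=side_dish(); print(monitor.sense()['tcp_rot']); cv2.imwrite('pics/m5.png',cv2.resize(im[170:300,230:390],None,fx=4,fy=4,interpolation=2)[:,:,::-1])"
```

```text
[] tcp [-51.2 232.8  77.1] [-0.9 -0.5 -0.2]
[3.14151424e+00 9.18952002e-04 1.13631166e-01]
```

View pics/m5.png

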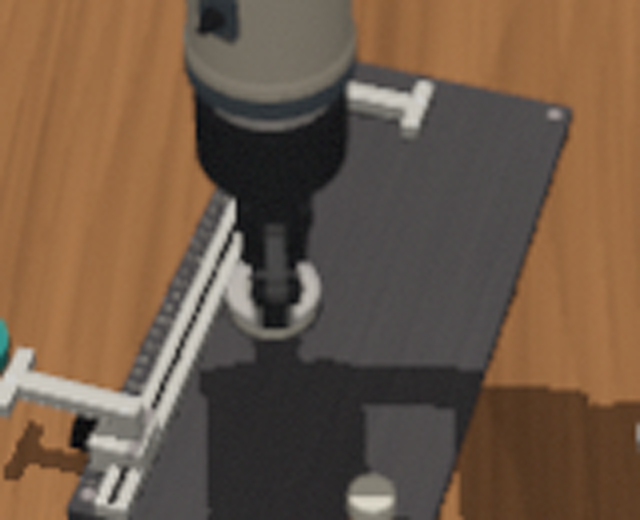

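The dish is still at the rail, with its centre at about (272,295) in the crop. The shut fingers are above and to its +y side. I'll go down, then start the slide.

Call:
{"fn": "drive_tool", "kwargs": {"plan": [{"x": 0.19, "y": 0.07, "z": 0.3, "ax": 0, "ay": 0, "az": 0, "hand": 0}, {"x": 0.19, "y": 0.07, "z": 0.7, "ax": 0, "ay": 0, "az": 0, "hand": 0}, {"x": 0.19, "y": 0.07, "z": 1.0, "ax": 0, "ay": 0, "az": 0, "hand": 0}, {"x": 0.19, "y": 0.07, "z": 1.15, "ax": 0, "ay": 0, "az": 0, "hand": 0}, {"x": 0.19, "y": 0.07, "z": 1.2, "ax": 0, "ay": 0, "az": 0, "hand": 0}, {"x": 0.19, "y": 0.07, "z": 1.2, "ax": 0, "ay": 0, "az": 0, "hand": 0}]}}

```text
clock: 6.75
eef_pos: [580.2, 60.4, 17.2]
tcp_rot: [-3.142, 0.0, 0.115]
contact_force: [0.5, -0.2, -0.1]
opening: 0.001
grasp_force: 0.0
```

```bash
python3 -c "
from h import *
im=side_dish(); print(monitor.sense()['tcp_rot'])"
```

```text
[([312, 189, 26, 14, 156], array([-47.9,   0.3])), ([228, 237, 55, 48, 522], array([ 33.5, 262.3]))] tcp [-40.  233.5  17.6] [-0.8 -1.3  1.3]
[-3.14158368e+00 -3.62369826e-04  1.14888472e-01]
```

Call:
{"fn": "drive_tool", "kwargs": {"plan": [{"x": -0.034, "y": 0.094, "z": 0, "ax": 0, "ay": 0, "az": 0, "hand": 0}, {"x": -0.068, "y": 0.188, "z": 0, "ax": 0, "ay": 0, "az": 0, "hand": 0}, {"x": -0.102, "y": 0.282, "z": 0, "ax": 0, "ay": 0, "az": 0, "hand": 0}, {"x": -0.136, "y": 0.376, "z": 0, "ax": 0, "ay": 0, "az": 0, "hand": 0}, {"x": -0.163, "y": 0.45, "z": 0, "ax": 0, "ay": 0, "az": 0, "hand": 0}, {"x": -0.19, "y": 0.525, "z": 0, "ax": 0, "ay": 0, "az": 0, "hand": 0}, {"x": -0.218, "y": 0.6, "z": 0, "ax": 0, "ay": 0, "az": 0, "hand": 0}, {"x": -0.245, "y": 0.677, "z": 0, "ax": 0, "ay": 0, "az": 0, "hand": 0}]}}

```text
clock: 7.6
eef_pos: [572.1, 25.1, 17.3]
tcp_rot: [-3.142, 0.0, 0.115]
contact_force: [-0.6, 0.6, 1.3]
opening: 0.0
grasp_force: 0.2
```

```bash
python3 -c "
from h import *
im=side_dish(); print(monitor.sense()['tcp_rot']); cv2.imwrite('pics/m6.png',cv2.resize(im[170:300,230:390],None,fx=4,fy=4,interpolation=2)[:,:,::-1])"
```

```text
[] tcp [-40.2 196.6  17.2] [-0.1 -0.7  0.9]
[3.14146389e+00 3.38434353e-04 1.14957295e-01]
```

View pics/m6.png

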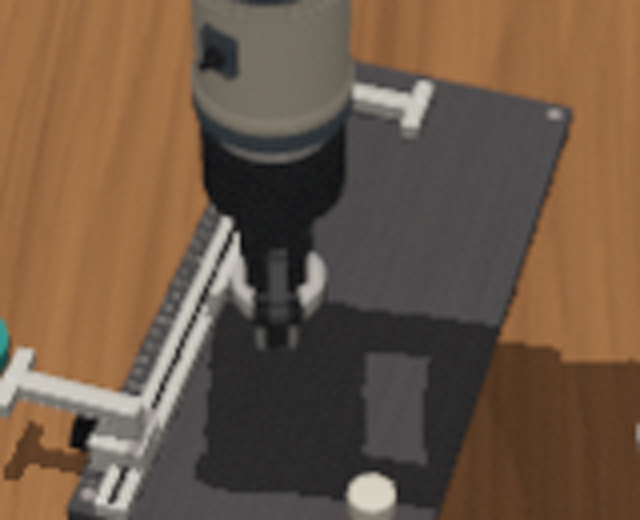

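The dish has begun to slide along the rail, with visible edges at about (235,280) and (325,280) in the crop. It's flat, and the fingertips are behind it. I'll continue.

Call:
{"fn": "drive_tool", "kwargs": {"plan": [{"x": -0.034, "y": 0.094, "z": 0, "ax": 0, "ay": 0, "az": 0, "hand": 0}, {"x": -0.068, "y": 0.188, "z": 0, "ax": 0, "ay": 0, "az": 0, "hand": 0}, {"x": -0.102, "y": 0.282, "z": 0, "ax": 0, "ay": 0, "az": 0, "hand": 0}, {"x": -0.136, "y": 0.376, "z": 0, "ax": 0, "ay": 0, "az": 0, "hand": 0}, {"x": -0.17, "y": 0.47, "z": 0, "ax": 0, "ay": 0, "az": 0, "hand": 0}, {"x": -0.204, "y": 0.564, "z": 0, "ax": 0, "ay": 0, "az": 0, "hand": 0}, {"x": -0.238, "y": 0.658, "z": 0, "ax": 0, "ay": 0, "az": 0, "hand": 0}, {"x": -0.272, "y": 0.752, "z": 0, "ax": 0, "ay": 0, "az": 0, "hand": 0}]}}

```text
clock: 8.45
eef_pos: [562.9, -13.9, 17.3]
tcp_rot: [-3.142, 0.0, 0.115]
contact_force: [-0.3, -0.1, 0.6]
opening: -0.002
grasp_force: 0.1
```

Call:
{"fn": "drive_tool", "kwargs": {"plan": [{"x": -0.034, "y": 0.094, "z": 0, "ax": 0, "ay": 0, "az": 0, "hand": 0}, {"x": -0.068, "y": 0.188, "z": 0, "ax": 0, "ay": 0, "az": 0, "hand": 0}, {"x": -0.102, "y": 0.282, "z": 0, "ax": 0, "ay": 0, "az": 0, "hand": 0}, {"x": -0.136, "y": 0.376, "z": 0, "ax": 0, "ay": 0, "az": 0, "hand": 0}, {"x": -0.17, "y": 0.47, "z": 0, "ax": 0, "ay": 0, "az": 0, "hand": 0}, {"x": -0.204, "y": 0.564, "z": 0, "ax": 0, "ay": 0, "az": 0, "hand": 0}, {"x": -0.238, "y": 0.658, "z": 0, "ax": 0, "ay": 0, "az": 0, "hand": 0}]}}

```text
clock: 9.15
eef_pos: [554.8, -47.9, 17.3]
tcp_rot: [-3.142, -0.0, 0.115]
contact_force: [-0.4, 0.8, 0.2]
opening: -0.005
grasp_force: 0.1
```

```bash
python3 -c "
from h import *
im=side_dish(); print(monitor.sense()['tcp_rot'])
for n in('top','side'):
  g=((imaging.grab_frame(n).min(2)>115)).astype('uint8'); k,l,s,c=cv2.connectedComponentsWithStats(g)
  for i in range(1,k):
    if 40<s[i,4]<2500: print(n,s[i],c[i].round())
"
```

```text
[] tcp [-40.  121.5  17.3] [ 0.5 -0.8 -0.7]
[3.14141967e+00 1.42876390e-04 1.14898061e-01]
top [  5 172  14   9  60] [ 13. 175.]
top [253 172  58  50 829] [279. 201.]
top [ 32 188   6  12  41] [ 34. 193.]
top [631 206   9   9  56] [635. 209.]
top [368 244  27  15 154] [385. 250.]
top [239 253  12  12 118] [245. 258.]
top [124 271  19  60 306] [135. 295.]
top [275 323  17  17 223] [283. 331.]
top [404 392  14  11  54] [410. 397.]
top [442 395  16  11  43] [450. 399.]
top [538 442  20  38 125] [549. 463.]
side [ 0  0 13 14 77] [4. 6.]
side [ 328    0   67   33 1236] [359.  10.]
side [ 433    0   53   44 1240] [462.  24.]
side [571   0  69 219 514] [606. 104.]
side [288  25  67  62 514] [317.  55.]
side [281  32 105  87 946] [324.  75.]
side [ 228   41   76   52 1160] [257.  63.]
side [278  83  12  12  63] [284.  89.]
side [ 371   83   78   36 1636] [408. 101.]
side [  9 102  26  36 273] [ 22. 119.]
side [622 129  13  23  59] [630. 139.]
side [  9 134  12  23  70] [ 14. 144.]
side [  1 151   6  14  46] [  3. 158.]
side [325 190  13  12  94] [332. 195.]
side [228 200  76  85 928] [271. 249.]
side [315 211   6  11  42] [318. 216.]
side [495 227  31  67 742] [507. 262.]
side [583 265  15  31 183] [591. 283.]
side [389 272  17  15 183] [397. 279.]
side [250 286  16  13  97] [258. 292.]
side [317 288  12  11 105] [322. 293.]
side [330 415  76  20 411] [364. 422.]
```

I'll step aside briefly to measure the dish before it enters the pocket.

Call:
{"fn": "drive_tool", "kwargs": {"plan": [{"x": 0.07, "y": -0.19, "z": 0, "ax": 0, "ay": 0, "az": 0, "hand": 0}, {"x": 0.07, "y": -0.19, "z": 0, "ax": 0, "ay": 0, "az": 0, "hand": 0}, {"x": -0.5, "y": -0.4, "z": 0, "ax": 0, "ay": 0, "az": 0, "hand": 0}, {"x": -1.1, "y": -0.6, "z": 0, "ax": 0, "ay": 0, "az": 0, "hand": 0}, {"x": -1.7, "y": -0.8, "z": 0, "ax": 0, "ay": 0, "az": 0, "hand": 0}, {"x": -2.2, "y": -1.0, "z": 0, "ax": 0, "ay": 0, "az": 0, "hand": 0}, {"x": -2.2, "y": -1.0, "z": 0, "ax": 0, "ay": 0, "az": 0, "hand": 0}]}}

```text
clock: 10.0
eef_pos: [435.5, -9.5, 16.9]
tcp_rot: [-3.141, 0.005, 0.116]
contact_force: [-0.3, -0.2, 0.2]
opening: 0.003
grasp_force: 0.0
```

```bash
python3 -c "
from h import *
im=side_dish(); g=((im.min(2)>115)).astype('uint8')[175:300,235:390]
for row in g[:90:2,::2]: print(''.join('.#'[v] for v in row))
"
```

```text
[([295, 179, 43, 24, 326], array([-16.8,  -5.7]))] tcp [-162.   132.1   17.3] [0.3 0.1 0.8]
..............................................................................
..............................................................................
....................................#.#.......................................
................................#####.##......................................
...............................########.......................................
...............................########.......................................
..............................########........................................
...............................######.##......................................
...............................#......#######.....##..........................
................................##.##.##############..........................
................................####...#...########...........................
................................#.##...........####...........................
...............................##.##............###.........
[... 1846 characters left out ...]
..........##.##.....................................................
....................####......................................................
...................##.##......................................................
...................####.......................................................
..................##.##.......................................................
##................#####.......................................................
##...............##.##........................................................
#................##.##........................................................
####.............#.##.........................................................
```

```bash
python3 -c "
from h import *
w=ray('side',[(309.5,214.5),(310,216)],28.)+[0,-2]
print(w@XS-590.8,w@YS+40.1)
"
```

```text
[-29.63110822 -32.19189743] [80.53929891 84.86628213]
```

The dish is against the rail, about 82 mm from the stop's middle line, as predicted. I'll return and resume the slide.

Call:
{"fn": "drive_tool", "kwargs": {"plan": [{"x": 0.6, "y": 0.22, "z": 0, "ax": 0, "ay": 0, "az": 0, "hand": 0}, {"x": 1.2, "y": 0.44, "z": 0, "ax": 0, "ay": 0, "az": 0, "hand": 0}, {"x": 1.8, "y": 0.66, "z": 0, "ax": 0, "ay": 0, "az": 0, "hand": 0}, {"x": 2.15, "y": 0.78, "z": 0, "ax": 0, "ay": 0, "az": 0, "hand": 0}, {"x": 2.3, "y": 0.83, "z": 0, "ax": 0, "ay": 0, "az": 0, "hand": 0}, {"x": 2.3, "y": 0.83, "z": 0, "ax": 0, "ay": 0, "az": 0, "hand": 0}, {"x": 2.3, "y": 0.83, "z": 0, "ax": 0, "ay": 0, "az": 0, "hand": 0}]}}

```text
clock: 10.75
eef_pos: [558.0, -38.3, 17.0]
tcp_rot: [-3.141, 0.001, 0.115]
contact_force: [-0.1, -0.7, -0.1]
opening: 0.004
grasp_force: 0.0
```

```bash
python3 -c "
from h import *
im=side_dish()"
```

```text
[] tcp [-39.4 132.1  17. ] [-0.  -0.3  0.1]
```

Call:
{"fn": "drive_tool", "kwargs": {"plan": [{"x": -0.034, "y": 0.094, "z": 0, "ax": 0, "ay": 0, "az": 0, "hand": 0}, {"x": -0.068, "y": 0.188, "z": 0, "ax": 0, "ay": 0, "az": 0, "hand": 0}, {"x": -0.095, "y": 0.263, "z": 0, "ax": 0, "ay": 0, "az": 0, "hand": 0}, {"x": -0.122, "y": 0.338, "z": 0, "ax": 0, "ay": 0, "az": 0, "hand": 0}, {"x": -0.15, "y": 0.413, "z": 0, "ax": 0, "ay": 0, "az": 0, "hand": 0}, {"x": -0.177, "y": 0.488, "z": 0, "ax": 0, "ay": 0, "az": 0, "hand": 0}, {"x": -0.204, "y": 0.564, "z": 0, "ax": 0, "ay": 0, "az": 0, "hand": 0}, {"x": -0.231, "y": 0.639, "z": 0, "ax": 0, "ay": 0, "az": 0, "hand": 0}]}}

```text
clock: 11.6
eef_pos: [551.1, -71.9, 17.3]
tcp_rot: [-3.142, -0.0, 0.115]
contact_force: [-0.1, 0.6, 0.2]
opening: 0.005
grasp_force: 0.2
```

Call:
{"fn": "drive_tool", "kwargs": {"plan": [{"x": -0.02, "y": 0.056, "z": 0, "ax": 0, "ay": 0, "az": 0, "hand": 0}, {"x": -0.04, "y": 0.112, "z": 0, "ax": 0, "ay": 0, "az": 0, "hand": 0}, {"x": -0.06, "y": 0.168, "z": 0, "ax": 0, "ay": 0, "az": 0, "hand": 0}, {"x": -0.075, "y": 0.206, "z": 0, "ax": 0, "ay": 0, "az": 0, "hand": 0}, {"x": -0.09, "y": 0.244, "z": 0, "ax": 0, "ay": 0, "az": 0, "hand": 0}, {"x": -0.102, "y": 0.282, "z": 0, "ax": 0, "ay": 0, "az": 0, "hand": 0}, {"x": -0.102, "y": 0.282, "z": 0, "ax": 0, "ay": 0, "az": 0, "hand": 0}]}}

```text
clock: 12.3
eef_pos: [547.7, -86.4, 17.3]
tcp_rot: [3.142, -0.0, 0.115]
contact_force: [-0.7, -0.3, 0.3]
opening: -0.002
grasp_force: 0.0
```

```bash
python3 -c "
from h import *
im=side_dish()"
```

```text
[] tcp [-38.   83.1  17.3] [ 0.4 -0.3  0.2]
```

Call:
{"fn": "drive_tool", "kwargs": {"plan": [{"x": -0.01, "y": 0.028, "z": 0, "ax": 0, "ay": 0, "az": 0, "hand": 0}, {"x": -0.02, "y": 0.056, "z": 0, "ax": 0, "ay": 0, "az": 0, "hand": 0}, {"x": -0.03, "y": 0.084, "z": 0, "ax": 0, "ay": 0, "az": 0, "hand": 0}, {"x": -0.04, "y": 0.112, "z": 0, "ax": 0, "ay": 0, "az": 0, "hand": 0}, {"x": -0.05, "y": 0.14, "z": 0, "ax": 0, "ay": 0, "az": 0, "hand": 0}, {"x": -0.05, "y": 0.14, "z": 0, "ax": 0, "ay": 0, "az": 0, "hand": 0}]}}

```text
clock: 12.95
eef_pos: [545.9, -93.6, 17.3]
tcp_rot: [3.142, 0.0, 0.115]
contact_force: [0.1, 0.3, -0.2]
opening: -0.0
grasp_force: 0.0
```

Call:
{"fn": "drive_tool", "kwargs": {"plan": [{"x": -0.007, "y": 0.019, "z": 0, "ax": 0, "ay": 0, "az": 0, "hand": 0}, {"x": -0.014, "y": 0.038, "z": 0, "ax": 0, "ay": 0, "az": 0, "hand": 0}, {"x": -0.014, "y": 0.038, "z": 0, "ax": 0, "ay": 0, "az": 0, "hand": 0}]}}

```text
clock: 13.25
eef_pos: [545.5, -95.5, 17.3]
tcp_rot: [3.142, 0.0, 0.115]
contact_force: [-0.9, 0.3, -0.1]
opening: 0.006
grasp_force: 0.0
```

Call:
{"fn": "drive_tool", "kwargs": {"plan": [{"x": -0.007, "y": 0.019, "z": 0, "ax": 0, "ay": 0, "az": 0, "hand": 0}, {"x": -0.014, "y": 0.038, "z": 0, "ax": 0, "ay": 0, "az": 0, "hand": 0}, {"x": -0.021, "y": 0.056, "z": 0, "ax": 0, "ay": 0, "az": 0, "hand": 0}, {"x": -0.021, "y": 0.056, "z": 0, "ax": 0, "ay": 0, "az": 0, "hand": 0}]}}

```text
clock: 13.65
eef_pos: [544.7, -98.4, 17.3]
tcp_rot: [-3.142, 0.0, 0.115]
contact_force: [-0.1, -0.0, 0.2]
opening: 0.002
grasp_force: 0.1
```

Call:
{"fn": "drive_tool", "kwargs": {"plan": [{"x": -0.007, "y": 0.019, "z": 0, "ax": 0, "ay": 0, "az": 0, "hand": 0}, {"x": -0.014, "y": 0.038, "z": 0, "ax": 0, "ay": 0, "az": 0, "hand": 0}, {"x": -0.014, "y": 0.038, "z": 0, "ax": 0, "ay": 0, "az": 0, "hand": 0}]}}

```text
clock: 13.95
eef_pos: [544.3, -99.3, 17.3]
tcp_rot: [-3.14, 0.0, 0.114]
contact_force: [0.3, 8.3, 0.7]
opening: -0.0
grasp_force: 3.9
```

The force has risen to 8 N along the rail, so the dish is in the corner. I'll withdraw along the face normal and get clear.

Call:
{"fn": "drive_tool", "kwargs": {"plan": [{"x": 0, "y": -0.03, "z": 0, "ax": 0, "ay": 0, "az": 0, "hand": 0}, {"x": 0, "y": -0.15, "z": 0, "ax": 0, "ay": 0, "az": 0, "hand": 0}, {"x": 0, "y": -0.4, "z": 0, "ax": 0, "ay": 0, "az": 0, "hand": 0}, {"x": -0.2, "y": -0.8, "z": -0.4, "ax": 0, "ay": 0, "az": 0, "hand": 0}, {"x": -0.6, "y": -1.3, "z": -1.0, "ax": 0, "ay": 0, "az": 0, "hand": 0}, {"x": -1.2, "y": -1.8, "z": -1.6, "ax": 0, "ay": 0, "az": 0, "hand": 0}, {"x": -1.9, "y": -2.4, "z": -1.9, "ax": 0, "ay": 0, "az": 0, "hand": 0}, {"x": -2.5, "y": -3.0, "z": -2.2, "ax": 0, "ay": 0, "az": 0, "hand": 0}]}}

```text
clock: 14.75
eef_pos: [400.9, 35.5, 127.9]
tcp_rot: [-3.142, -0.0, 0.115]
contact_force: [-0.3, 0.4, 0.4]
opening: 0.001
grasp_force: 0.0
```

Call:
{"fn": "drive_tool", "kwargs": {"plan": [{"x": -0.5, "y": -0.6, "z": 0, "ax": 0, "ay": 0, "az": 0, "hand": 0}, {"x": -1.0, "y": -1.2, "z": -0.2, "ax": 0, "ay": 0, "az": 0, "hand": 0}, {"x": -1.5, "y": -1.8, "z": -0.4, "ax": 0, "ay": 0, "az": 0, "hand": 0}, {"x": -1.5, "y": -2.5, "z": -0.6, "ax": 0, "ay": 0, "az": 0, "hand": 0}, {"x": -1.5, "y": -3.2, "z": -0.8, "ax": 0, "ay": 0, "az": 0, "hand": 0}, {"x": -1.5, "y": -3.9, "z": -1.0, "ax": 0, "ay": 0, "az": 0, "hand": 0}, {"x": -1.5, "y": -4.5, "z": -1.0, "ax": 0, "ay": 0, "az": 0, "hand": 0}, {"x": -1.5, "y": -4.5, "z": -1.0, "ax": 0, "ay": 0, "az": 0, "hand": 0}]}}

```text
clock: 15.55
eef_pos: [302.4, 252.7, 177.9]
tcp_rot: [-3.14, -0.002, 0.118]
contact_force: [0.1, 0.5, -0.2]
opening: -0.001
grasp_force: 0.0
```

```bash
python3 -c "
from h import *
for n,x,y,st in(('side',280,175,1),('top',350,205,1)):
  im=imaging.grab_frame(n); g=(im.min(2)>115).astype('uint8')[y:y+75,x:x+75]
  for row in g: print(''.join('.#'[v] for v in row))
"
```

```text
...........................................................................
...........................................................................
...........................................................................
...........................................................................
..........................###..#...........................................
..........................###.###..........................................
..................###########.####.........................................
..................###############..........................................
.................################..........................................
.................###############...........................................
................################...........................................
................###############............................................
...............################............................................
...............################............................................
................############...###..
[... 9599 characters left out ...]
................
...............................##############..............................
...................................##########..............................
.......................................#####...............................
...........................................................................
...........................................................................
...........................................................................
...........................................................................
...........................................................................
...........................................................................
```

```bash
python3 -c "
from h import *
from scipy.optimize import least_squares
im=imaging.grab_frame('top'); g=(im.min(2)>115)[205:280,350:425]
P=[]
for y in range(28,75):
  xs=np.flatnonzero(g[y,:32])
  if len(xs) and 10<xs[0]<20: P.append((350+xs[0]-.5,205+y))
for x in range(366,383):
  ys=np.flatnonzero(g[:58,x-350]); P.append((x,205+ys[ys<56].max()+.5)) if len(ys) else 0
P=np.array(P); W=ray('top',P,26.)
W=W[(W@XS<575)]
f=least_squares(lambda c:np.hypot(*(W-c).T)-27.5,[535,-120],loss='soft_l1'); c=f.x; print(c,abs(f.fun).max())
# top-only references
rail=np.mean([np.array(p)@XS for p in([630.9,88.1],[567.2,-161.7])]); b=np.mean([np.array(p)@YS for p in([500.1,-162.7],[558.5,-179.4],[498.1,-162.65])])
print('a',c@XS-rail,'b',c@YS-b)
p=ray('top',[(245,258.4)],62.);print('vial',p)
"
```

```text
[ 545.56001041 -138.7027431 ] 2.763237309141374
a -28.424196295872775 b 34.920695924713684
vial [[513.3110366  159.08185127]]
```

By measurement the dish is near home in both directions, but with little margin. I'll press it once more, gently, at 45° into the corner to seat it against both faces.

Call:
{"fn": "drive_tool", "kwargs": {"plan": [{"x": 0.4, "y": 0.8, "z": 0, "ax": 0, "ay": 0, "az": -0.6, "hand": 0}, {"x": 0.8, "y": 1.6, "z": 0, "ax": 0, "ay": 0, "az": -1.2, "hand": 0}, {"x": 1.2, "y": 2.4, "z": 0.2, "ax": 0, "ay": 0, "az": -1.8, "hand": 0}, {"x": 1.6, "y": 3.2, "z": 0.5, "ax": 0, "ay": 0, "az": -2.4, "hand": 0}, {"x": 2.0, "y": 4.0, "z": 0.8, "ax": 0, "ay": 0, "az": -3.0, "hand": 0}, {"x": 2.4, "y": 4.8, "z": 1.1, "ax": 0, "ay": 0, "az": -3.6, "hand": 0}, {"x": 2.8, "y": 5.6, "z": 1.4, "ax": 0, "ay": 0, "az": -4.17, "hand": 0}, {"x": 3.1, "y": 6.3, "z": 1.7, "ax": 0, "ay": 0, "az": -4.17, "hand": 0}]}}

```text
clock: 16.5
eef_pos: [493.0, -49.0, 91.6]
tcp_rot: [3.141, 0.0, 0.552]
contact_force: [1.2, -0.4, -1.0]
opening: 0.003
grasp_force: 0.0
```

Call:
{"fn": "drive_tool", "kwargs": {"plan": [{"x": 0, "y": 0, "z": 0, "ax": 0, "ay": 0, "az": 0, "hand": 0}, {"x": 0, "y": 0, "z": 0, "ax": 0, "ay": 0, "az": 0, "hand": 0}]}}

```text
clock: 16.7
eef_pos: [491.5, -47.2, 91.6]
tcp_rot: [-3.14, 0.002, 0.548]
contact_force: [0.5, 0.2, -0.0]
opening: 0.001
grasp_force: 0.0
```

```bash
python3 -c "
from h import *
side_dish(); print(monitor.sense()['tcp_rot'],monitor.sense()['eef_pos'])"
```

```text
[] tcp [-102.   108.9   92. ] [ 0.2  0.2 -0. ]
[-3.14049407e+00  1.29048897e-03  5.49626097e-01] [491.43757114 -46.35343796  92.04887529]
```

Call:
{"fn": "drive_tool", "kwargs": {"plan": [{"x": 0, "y": 0, "z": 0.5, "ax": 0, "ay": 0, "az": 0, "hand": 0}, {"x": 0, "y": 0, "z": 1.0, "ax": 0, "ay": 0, "az": 0, "hand": 0}, {"x": 0, "y": 0, "z": 1.35, "ax": 0, "ay": 0, "az": 0, "hand": 0}, {"x": 0, "y": 0.2, "z": 1.48, "ax": 0, "ay": 0, "az": 0, "hand": 0}, {"x": 0, "y": 0.5, "z": 1.49, "ax": 0, "ay": 0, "az": 0, "hand": 0}, {"x": 0, "y": 0.8, "z": 1.49, "ax": 0, "ay": 0, "az": 0, "hand": 0}, {"x": 0, "y": 1.0, "z": 1.49, "ax": 0, "ay": 0, "az": 0, "hand": 0}, {"x": 0, "y": 1.1, "z": 1.49, "ax": 0, "ay": 0, "az": 0, "hand": 0}]}}

```text
clock: 17.55
eef_pos: [523.1, -94.2, 18.7]
tcp_rot: [3.14, -0.002, 0.55]
contact_force: [-0.4, 0.7, -0.5]
opening: 0.003
grasp_force: 0.0
```

Call:
{"fn": "drive_tool", "kwargs": {"plan": [{"x": 0, "y": 0.02, "z": 0, "ax": 0, "ay": 0, "az": 0, "hand": 0}, {"x": 0, "y": 0.04, "z": 0, "ax": 0, "ay": 0, "az": 0, "hand": 0}, {"x": 0, "y": 0.06, "z": 0, "ax": 0, "ay": 0, "az": 0, "hand": 0}, {"x": 0, "y": 0.08, "z": 0, "ax": 0, "ay": 0, "az": 0, "hand": 0}, {"x": 0, "y": 0.1, "z": 0, "ax": 0, "ay": 0, "az": 0, "hand": 0}, {"x": 0, "y": 0.1, "z": 0, "ax": 0, "ay": 0, "az": 0, "hand": 0}]}}

```text
clock: 18.15
eef_pos: [524.2, -96.8, 17.8]
tcp_rot: [3.142, -0.0, 0.552]
contact_force: [-0.6, 0.2, -1.0]
opening: 0.001
grasp_force: 0.0
```

Call:
{"fn": "drive_tool", "kwargs": {"plan": [{"x": 0, "y": 0.02, "z": 0, "ax": 0, "ay": 0, "az": 0, "hand": 0}, {"x": 0, "y": 0.04, "z": 0, "ax": 0, "ay": 0, "az": 0, "hand": 0}, {"x": 0, "y": 0.06, "z": 0, "ax": 0, "ay": 0, "az": 0, "hand": 0}, {"x": 0, "y": 0.06, "z": 0, "ax": 0, "ay": 0, "az": 0, "hand": 0}]}}

```text
clock: 18.55
eef_pos: [525.9, -99.6, 17.8]
tcp_rot: [3.142, -0.0, 0.552]
contact_force: [-0.4, 0.8, 0.4]
opening: 0.004
grasp_force: 0.0
```

Call:
{"fn": "drive_tool", "kwargs": {"plan": [{"x": 0, "y": 0.02, "z": 0, "ax": 0, "ay": 0, "az": 0, "hand": 0}, {"x": 0, "y": 0.04, "z": 0, "ax": 0, "ay": 0, "az": 0, "hand": 0}, {"x": 0, "y": 0.04, "z": 0, "ax": 0, "ay": 0, "az": 0, "hand": 0}]}}

```text
clock: 18.85
eef_pos: [526.9, -101.3, 17.8]
tcp_rot: [3.141, -0.0, 0.552]
contact_force: [0.2, -0.3, -0.0]
opening: 0.001
grasp_force: 0.0
```

Call:
{"fn": "drive_tool", "kwargs": {"plan": [{"x": 0, "y": 0.02, "z": 0, "ax": 0, "ay": 0, "az": 0, "hand": 0}, {"x": 0, "y": 0.04, "z": 0, "ax": 0, "ay": 0, "az": 0, "hand": 0}, {"x": 0, "y": 0.04, "z": 0, "ax": 0, "ay": 0, "az": 0, "hand": 0}]}}

```text
clock: 19.15
eef_pos: [527.7, -102.7, 17.7]
tcp_rot: [-3.141, 0.0, 0.551]
contact_force: [-0.4, 1.6, 0.5]
opening: -0.0
grasp_force: 0.8
```

Call:
{"fn": "drive_tool", "kwargs": {"plan": [{"x": 0, "y": 0.015, "z": 0, "ax": 0, "ay": 0, "az": 0, "hand": 0}, {"x": 0, "y": 0.03, "z": 0, "ax": 0, "ay": 0, "az": 0, "hand": 0}, {"x": 0, "y": 0.03, "z": 0, "ax": 0, "ay": 0, "az": 0, "hand": 0}]}}

```text
clock: 19.45
eef_pos: [527.8, -103.3, 17.6]
tcp_rot: [-3.14, 0.001, 0.551]
contact_force: [-1.4, 7.6, 1.7]
opening: 0.001
grasp_force: 3.7
```

Call:
{"fn": "drive_tool", "kwargs": {"plan": [{"x": 0.01, "y": 0.01, "z": 0, "ax": 0, "ay": 0, "az": 0, "hand": 0}, {"x": 0.02, "y": 0.01, "z": 0, "ax": 0, "ay": 0, "az": 0, "hand": 0}, {"x": 0.03, "y": 0.01, "z": 0, "ax": 0, "ay": 0, "az": 0, "hand": 0}, {"x": 0.03, "y": 0.01, "z": 0, "ax": 0, "ay": 0, "az": 0, "hand": 0}]}}

```text
clock: 19.85
eef_pos: [528.2, -103.0, 17.4]
tcp_rot: [-3.139, 0.003, 0.552]
contact_force: [-6.2, 5.0, 3.5]
opening: -0.002
grasp_force: 4.2
```

The reaction now comes from both the rail (about 7 N) and the stop (about 3 N), so the dish is seated. I'll withdraw.

Call:
{"fn": "drive_tool", "kwargs": {"plan": [{"x": 0, "y": -0.03, "z": 0, "ax": 0, "ay": 0, "az": 0, "hand": 0}, {"x": 0, "y": -0.15, "z": 0, "ax": 0, "ay": 0, "az": 0, "hand": 0}, {"x": 0, "y": -0.5, "z": 0, "ax": 0, "ay": 0, "az": 0, "hand": 0}, {"x": 0, "y": -1.0, "z": -0.4, "ax": 0, "ay": 0, "az": 0, "hand": 0}, {"x": 0, "y": -1.6, "z": -1.0, "ax": 0, "ay": 0, "az": 0, "hand": 0}, {"x": 0, "y": -2.3, "z": -1.6, "ax": 0, "ay": 0, "az": 0, "hand": 0}, {"x": 0, "y": -3.0, "z": -2.2, "ax": 0, "ay": 0, "az": 0, "hand": 0}, {"x": 0, "y": -3.7, "z": -2.8, "ax": 0, "ay": 0, "az": 0, "hand": 0}]}}

```text
clock: 20.65
eef_pos: [431.5, 55.3, 158.7]
tcp_rot: [3.142, -0.0, 0.552]
contact_force: [0.6, 0.7, 0.8]
opening: 0.001
grasp_force: 0.0
```

Call:
{"fn": "drive_tool", "kwargs": {"plan": [{"x": 0, "y": -0.7, "z": -0.3, "ax": 0, "ay": 0, "az": 0, "hand": 0}, {"x": 0, "y": -1.4, "z": -0.6, "ax": 0, "ay": 0, "az": 0, "hand": 0}, {"x": 0, "y": -2.0, "z": -0.6, "ax": 0, "ay": 0, "az": 0, "hand": 0}, {"x": 0, "y": -2.4, "z": -0.6, "ax": 0, "ay": 0, "az": 0, "hand": 0}, {"x": 0, "y": -2.4, "z": -0.6, "ax": 0, "ay": 0, "az": 0, "hand": 0}, {"x": 0, "y": -2.4, "z": -0.6, "ax": 0, "ay": 0, "az": 0, "hand": 0}]}}

```text
clock: 21.25
eef_pos: [369.8, 156.2, 187.7]
tcp_rot: [3.141, -0.0, 0.554]
contact_force: [0.3, 0.0, -0.5]
opening: -0.001
grasp_force: 0.0
```

```bash
python3 -c "
from h import *
im=imaging.grab_frame('side'); g=(im.min(2)>115)[190:212,290:345]
for row in g: print(''.join('.#'[v] for v in row))
s=monitor.sense(); print(s['eef_pos'],s['contact_force'],abs(s['qvel']).max())"
```

```text
Traceback (most recent call last):
TypeError: string indices must be integers, not 'numpy.bool'
```

```bash
python3 -c "
from h import *
im=imaging.grab_frame('side'); g=(im.min(2)>115).astype(int)[188:212,290:345]
for row in g: print(''.join('.#'[v] for v in row))
s=monitor.sense(); print(s['eef_pos'],s['contact_force'],abs(s['qvel']).max()); print(r.sign_off())"
```

```text
.....################..................................
......############...####..............................
.......#######.###...########...............####.......
......###.......#...##############..........####.......
......#.............###################....#####.......
.........####..###..############################.......
......#..####.##################################.......
........####.##################################........
........####.##################################........
........###..#######################...#######.........
.......####.##########################...#####.........
.......###..#########################...######.........
......####.##########################...#####..........
......###..##########################...#####..........
......###.###########################......#...........
.....####.####.######################..................
.....###.####..#####################...................
....####.####...###################....................
....###.####....###################....................
...####.####......################.....................
...###..####.......#############.......................
..####.####............#####...........................
..###..####..........#.#.###...........................
.####.####............#..##............................
[370.40293106 155.54989868 187.65283626] [-0.44562009  0.79964186  0.01792496] 0.0130044897797775
the job is handed in; nothing more can be done
None
```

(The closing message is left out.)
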